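Snap the vent coupler onto the tilted port and hold it down

TASK

Pick up the vent coupler with a light grip (about 20 N, never more than 40 N), press it squarely onto the tilted nipple of the fluid port until both roller arms snap shut over its flange, then push it about 5 mm further against the spring sleeve so that the valve stays open. Press firmly but do not ram it (keep the push below about 40 N), leave the two vials standing where they are, and finish while still gripping the coupler and holding it pushed down; do not let go.

Things in the scene. Friction and masses are not known exactly. Their poses are not given: they have to be found in the camera images.
- coupler: Loose turned-steel vent coupler, about 120 g, 88 mm tall, standing upright on its open mouth on the table. Origin at the centre of the mouth, z up its axis; it is round, so its yaw means nothing. From the mouth: cone widening from 28 to 36 mm diameter (z 0 to 7 mm), latch flange 36 mm (7 to 9), barrel 26 mm (9 to 34). Bore in the mouth 18 mm diameter, 30 mm deep.
- coupler_neck (a point): Middle of the coupler's dark-ribbed grip neck, 60 mm above its mouth on the axis. The neck is 24 mm in diameter (40 to 80 mm above the mouth); below it the push shoulder, 40 mm in diameter (34 to 40), above it a vent stub 8 mm wide (80 to 88). Grip the neck with the fingertips just above the shoulder, which then carries the push.
- port: Fluid port fixed to the table: steel base plate 92 x 78 x 8 mm and an aluminium valve body tilted 25 degrees. Origin at the centre of the plate's underside; x points away from the side to which the nipple leans. Highest point about 97 mm above the table.
- nipple: Steel nipple of the port, 14 mm diameter, 36 mm long with a tapered tip, fixed. Origin at its foot on the valve body (10 mm toward -x from the port's origin), 64 mm above the table; z along the nipple's axis out of the body, 25 degrees from vertical, leaning toward the port's -x (roughly toward the robot); y is level, from one roller arm to the other.
- sleeve (a joint): Aluminium spring sleeve, 28 mm diameter, round the nipple, its top 22 mm from the nipple's foot at 0. The coupler's mouth pushes it toward the foot: metres, 0 to 0.014 (stop). Spring 5 N at 0, 0.6 N more per mm. About 0.005 with the coupler snapped on and let go; the valve is held open beyond 0.0085. Passing the roller arms takes up to about 15 N, full travel 14 N.
- latch_left (a joint): Sprung roller arm on the nipple frame's +y side: 0 closed, grows (rad) as it is pushed outward, about 0.13 while the flange passes. Roller 8 mm diameter, centre 30 mm from the foot along the axis, 18.5 mm off it. It snaps shut over the flange when the coupler's mouth is about 17 mm from the nipple's foot. The arms end 34 mm from the foot.
- latch_right (a joint): The same roller arm on the -y side.
- vial_middle: Bystander: screw-capped vial 32 mm diameter, 60 mm tall, standing between port and coupler. Origin under its centre.
- vial_side: Bystander: smaller screw-capped vial 27 mm diameter, 52 mm tall, standing near the left end of the work. Origin under its centre.
Not all that is in view belongs to the job. What is shaped like the coupler but green, pink or turquoise is not meant.

How it is judged:
By the outcome, as a careful person would: the job done as asked, in the order asked, and still so for the second after the job is handed in, while the arm keeps its last pose, push and grip.
It also fails if it takes over 42 s, if anything falls off the work surface, if the arm or the gripper's body presses on something with over 40 N, if the wrist force passes 120 N, or if a joint passes its speed limit or range.

ROBOT

A 6-joint arm with a two-finger parallel gripper is mounted at the origin on a cart in front of the work surface, level with it; the furniture and walls round the work are solid. World frame = base frame: x ahead of the robot, y to its left, z up, the work surface at z = 0. Lengths are in m, angles in degrees, forces in N, time in s.
With the tool pointing down it reaches from about 0.4 to 0.825 m from the base axis. Payload 7 kg.
Tool frame: the origin (TCP) lies between the finger pads; the fingertips stand 25 mm ahead of it and the grasp point (between the pads) lies 6 mm ahead of it; z points along the fingers, y is the line along which they close (so a half turn about z gives the same grasp; the last joint's range is limited). The gripper opens to 88 mm and grips with 3 to 60 N. Pads are 19 mm wide; open, the fingers measure 130 mm over their backs; the gripper's body (78 mm by 193 mm) begins 47 mm behind the grasp point.
Start: joints at [-52.936, 20.546, 0.682, 0, -70.136, -16.507], TCP at [0.237, -0.632, 0.252] pointing down, gripper open.
Joint ranges: [-176.03, 176.03], [-82.01, 121.73], [-58.28, 71.71], [-173.87, 95.51], [-174.79, -0.11], [-173.66, 173.66]. Speed limits (degrees/s): [136.94, 136.94, 172.46, 180, 180, 180].

INTERFACE

Orientations are given as [roll, pitch, yaw] about the fixed x, y, z axes, in that order (R = Rz(yaw) Ry(pitch) Rx(roll)).
In Python, from plant import status, optics, job gives the robot as it stands. The module is installed in compiled form; this text tells all that it offers.
- The arm moves only by the shell command python3 -m pendant 'ROWS'. ROWS is one flat JSON list of numbers that holds 1 to 8 rows one after another, with no inner brackets; each row has 5 numbers: dx, dy, dz in a scale on which 1.0 is 0.6 m, then a turn about the tool's z in a scale on which 1.0 is 180 degrees, then the finger opening in m; each row is the pose to reach, as a shift and turn from the pose commanded when the command began, along the tool's axes at that moment; what a row does not reach only later rows make up. A row lasts 1/8 s, in which the tool goes at most 0.0625 m and 10.7 degrees, less where a joint would pass 70% of its speed; a pose out of reach is approached as far as the arm can. The fingers move at their own pace and stop on an object; the grip force is fixed at half the most. Time passes only in rows, so rows that do not move let the fingers close. It prints the time, the measured TCP pose, the force, the opening and the grip force at its end. Input that does not fit is refused with a message, and nothing moves.
- status.get_obs(): the state, without advancing time (a new reading comes with each control period).
- optics.snapshot(name): name is "scene" or "top" or "wrist"; returns a dict with "frame" (480x640x3 uint8, red, green, blue), "z_map" (480x640 float32, m along the optical axis (not along the pixel's ray), 0 where there is no reading), "fovy" (degrees; the focal length in pixels is half the picture's height over the tangent of half this angle, whatever the lens; pixels are square), "cx", "cy" (the principal point, pixels), "R" (3x3) and "t" (3): a world point X has camera coordinates R X + t; the wrist camera has in their place "T_tool_cam" (4x4, takes a point from camera to tool coordinates, whose origin is the TCP and whose axes are the flange's). Camera axes: x right, y down, z forward; pixel columns grow to the right and rows downward; lengths in m; the calibration is good to about 2 mm. The wrist camera is an equidistant fisheye: a pixel r from the principal point sees the ray r / f radians off the axis. A picture is of the moment at which its call begins: read the wrist's pose just before it.
- job.close_job(): hands the job in; it is judged then, once.
The state is a dict: "clock": time; "joint_pos": joint angles; "qvel": joint speeds; "tau": joint torques, N m; "tool_pos": TCP position; "orientation": TCP orientation; "force": force on the tool from outside, world axes, zero at the start; "moment": the same for the moment, N m; "opening": finger opening in m; "gripper_force": force on a finger pad.
Only numpy, scipy, OpenCV 4.12 (cv2) and the standard library are available. Lean on these libraries where they do the work, as an engineer would, in place of code of your own. Each camera call takes 0.05 s, during which the arm holds its last target. There are 200 camera calls.

## Working session

There is one attempt and no reset: what is moved stays moved. The work goes in short steps, Python scripts to look and compute and a shell command to move; the robot and the scene stay as the last step left them, time stands still between calls to the robot, and variables do not carry over. Pictures are saved under pics/ and viewed, at most 10 in all, crops included, and the job is handed in when it is done.

```bash
mkdir -p pics; ls; cat > h.py <<'E'
import numpy as np, cv2
from plant import status, optics, job
from scipy.spatial.transform import Rotation as Ro
def snap(n,fn):
    o=status.get_obs(); s=optics.snapshot(n); np.savez('pics/'+fn+'.npz',tp=o['tool_pos'],ori=o['orientation'],**s)
    cv2.imwrite('pics/'+fn+'.png',s['frame'][:,:,::-1]); return s
def load(fn): return dict(np.load('pics/'+fn+'.npz'))
def world(s,u,v,z=None):
    f=240/np.tan(np.radians(s['fovy'])/2); u=np.asarray(u,float);v=np.asarray(v,float)
    if z is None: z=s['z_map'][v.astype(int),u.astype(int)]
    a=(u-s['cx'])/f; b=(v-s['cy'])/f
    if 'R' in s:
        P=np.stack([a*z,b*z,z+0*a],-1); return (P-s['t'])@s['R']
    th=np.hypot(a,b); k=np.where(th>1e-9,np.tan(th)/np.maximum(th,1e-9),1)
    P=np.stack([a*k*z,b*k*z,z+0*a],-1); T=s['T_tool_cam']; P=P@T[:3,:3].T+T[:3,3]
    return P@Ro.from_euler('xyz',s['ori'],degrees=True).as_matrix().T+s['tp']
E
python3 - <<'E'
from h import *
print(status.get_obs())
for n in ['scene','top']:
    s=snap(n,n+'0'); print(n,s['fovy'],s['cx'],s['cy'],np.round(-s['R'].T@s['t'],3))
E
```

```text
pics
{'clock': 0.0, 'joint_pos': array([-5.29346170e+01,  2.05920956e+01,  6.34305877e-01, -1.90749638e-02,
       -7.01351832e+01, -1.65077057e+01]), 'qvel': array([ 0.04877946,  0.08926981, -0.06151193, -0.05421352,  0.05548778,
       -0.02709757]), 'tau': array([ 1.86380654e-03, -5.82712054e+01,  2.93066454e+01,  6.99733034e+00,
        7.14212714e-03, -2.26420320e-04]), 'tool_pos': array([ 0.23685706, -0.63161224,  0.25062252]), 'orientation': array([ 1.79905764e+02, -9.22763319e-03, -1.59448811e+02]), 'force': array([ 0.25334217, -0.29656897,  0.50871403]), 'moment': array([ 0.04141114, -0.00347723, -0.03495128]), 'gripper_force': 0.0, 'opening': 0.08751881169004279}
scene 47.801332414028444 311.0430509141589 236.1595103699426 [0.126 0.436 0.818]
top 44.31198886795464 323.26082731237875 244.8845801490584 [ 0.428 -0.012  1.071]
```

View pics/scene0.png

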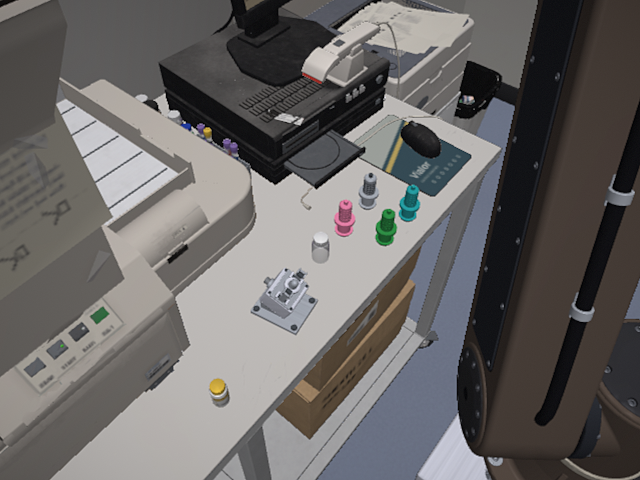

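View pics/top0.png

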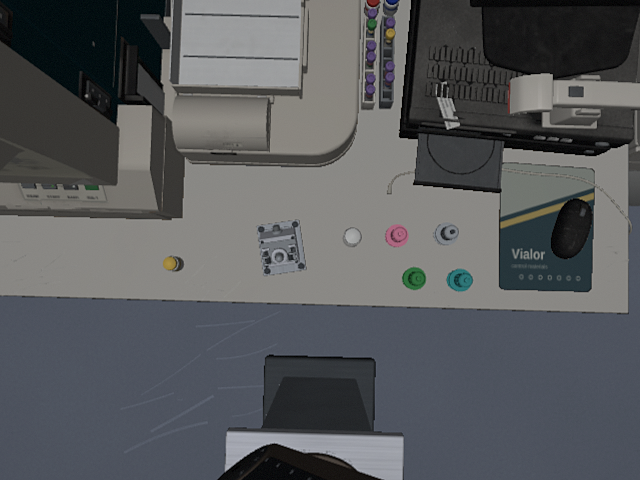

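Candidates in top: steel/grey (447,234), pink (397,236), green (414,279), turquoise (460,280). The bare steel one with dark ribs is meant. In scene it is at (369,190). I'll check it in a close crop, beside the port.

```bash
python3 - <<'E'
from h import *
s=load('top0'); im=cv2.imread('pics/top0.png'); c=load('scene0'); im2=cv2.imread('pics/scene0.png')
A=cv2.resize(im[210:285,240:320],(400,375),interpolation=cv2.INTER_CUBIC)
B=cv2.resize(im2[160:235,335:415],(400,375),interpolation=cv2.INTER_CUBIC)
cv2.imwrite('pics/crop1.png',np.hstack([A,B]))
names=dict(coupler=(447,234),pink=(397,236),green=(414,279),turq=(460,280),vm=(352,237),vs=(172,264),tray=(455,165),trayedge=(455,185),table=(420,210),printer=(280,155),pad=(520,230),mouse=(570,228),port=(282,250))
for k,(u,v) in names.items():
    zz=s['z_map'][v-1:v+2,u-1:u+2]; print(k,np.round(world(s,u,v,np.median(zz)),3))
# points above table near coupler
v,u=np.mgrid[214:256,428:468]; P=world(s,u.ravel(),v.ravel()); m=P[:,2]>0.02; print('cpl',P[m].shape,P[m].min(0),P[m].max(0)); t=P[:,2]>.075; print(P[t].mean(0),t.sum())
v,u=np.mgrid[130:160,420:500]; P=world(s,u.ravel(),v.ravel());print('tray z',np.percentile(P[:,2],[5,50,95]))
E
```

```text
coupler [ 0.508 -0.214  0.08 ]
pink [ 0.502 -0.13   0.08 ]
green [ 0.431 -0.16   0.08 ]
turq [ 0.431 -0.237  0.079]
vm [ 0.5   -0.055  0.059]
vs [0.445 0.254 0.052]
tray [ 0.633 -0.234  0.041]
trayedge [ 0.596 -0.233  0.051]
table [ 0.557 -0.181 -0.001]
printer [0.626 0.068 0.12 ]
pad [ 0.525 -0.362  0.002]
mouse [ 0.528 -0.438  0.038]
port [0.473 0.062 0.088]
cpl (430, 3) [ 0.42847887 -0.24194936  0.03330475] [ 0.5323839  -0.01204888  1.07103611]
[ 0.51050988 -0.21603949  0.10447203] 165
tray z [0.0371225  0.04061044 0.11188993]
```

View pics/crop1.png

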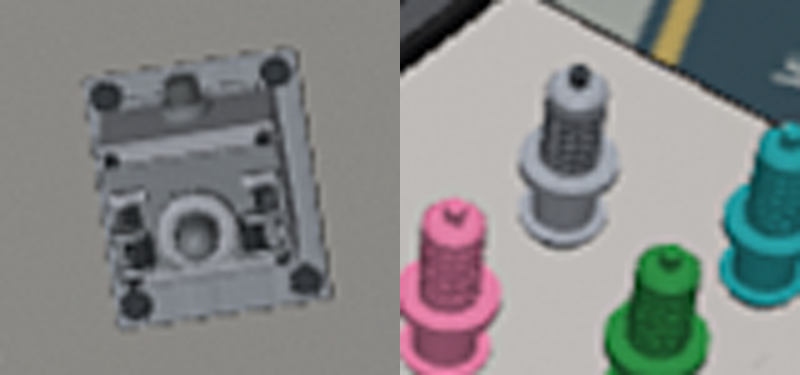

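The crop confirms it: bare steel with dark ribs at (575,150). The port's nipple is at (197,235) and its screws give a yaw of about 8°. Next I move above the coupler and align the closing line with the port's y.

Units first: shifts go in shares of 0.6 m and turns go in shares of 180 degrees. So -0.4 m is -0.6667, 0.296 m is 0.4933, 12 degrees is 0.0667.

```bash
python3 -m pendant '[-0.6667,0.4933,0,0.0667,0.06,-0.6667,0.4933,0,0.0667,0.06,-0.6667,0.4933,0,0.0667,0.06,-0.6667,0.4933,0,0.0667,0.06,-0.6667,0.4933,0,0.0667,0.06,-0.6667,0.4933,0,0.0667,0.06,-0.6667,0.4933,0,0.0667,0.06,-0.6667,0.4933,0,0.0667,0.06]'; python3 -m pendant '[0,0,0,0,0.06,0,0,0,0,0.06]'
python3 - <<'E'
from h import *
s=snap('wrist','w1'); print(s['T_tool_cam'].round(3),s['fovy'],s['tp'],s['ori'])
E
```

```text
clock: 1.1
tool_pos: [0.5082, -0.2124, 0.2515]
orientation: [180.0, 0.0, -171.4]
force: [0.6, -0.3, 1.1]
opening: 0.0601
gripper_force: 0.0
clock: 1.35
tool_pos: [0.5074, -0.2141, 0.2512]
orientation: [180.0, -0.1, -171.4]
force: [-0.1, 0.5, -0.0]
opening: 0.0601
gripper_force: 0.0Traceback (most recent call last):
  File "<stdin>", line 2, in <module>
KeyError: 'tp'
```

View pics/w1.png

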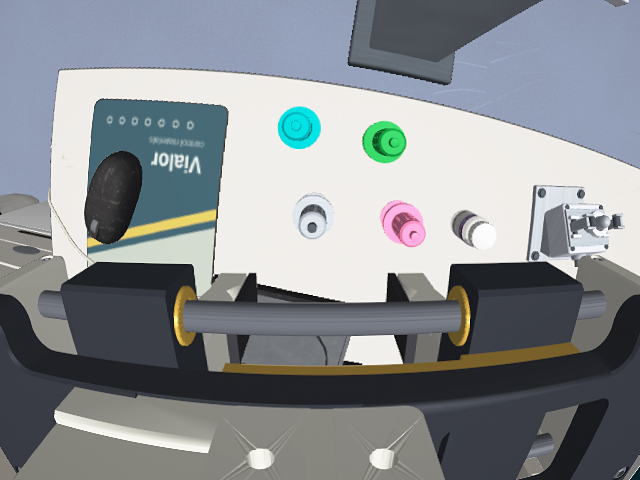

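Wrist view: steel coupler at (312,220), stub at (312,226), pink at (405,222), turquoise at (299,127), port at about (578,225). I'll fit the coupler axis by depth.

```bash
cat >> h.py <<'E'
def circ(P):
    A=np.c_[2*P,np.ones(len(P))]; x=np.linalg.lstsq(A,(P**2).sum(1),rcond=None)[0]; return x[:2],np.sqrt(x[2]+x[:2]@x[:2])
E
python3 - <<'E'
from h import *
s=load('w1'); print(s['T_tool_cam'].round(3),s['fovy'],s['cx'],s['cy'],s['tp'],s['ori'])
v,u=np.mgrid[185:245,285:345]; P=world(s,u.ravel(),v.ravel())
for lo,hi in [(-.01,.005),(.03,.044),(.044,.076),(.076,.084),(.084,.095)]:
    m=(P[:,2]>lo)&(P[:,2]<hi); Q=P[m]
    if m.sum()>5: print(lo,m.sum(),Q.min(0).round(4),Q.max(0).round(4),Q.mean(0).round(4))
m=(P[:,2]>.036)&(P[:,2]<.043); Q=P[m,:2]; 
# outer edge of shoulder: farthest per angle
c=np.array([.508,-.214])
for _ in range(4):
    d=Q-c; a=np.degrees(np.arctan2(d[:,1],d[:,0]))//20; r=np.hypot(*d.T)
    E=np.array([Q[a==k][r[a==k].argmax()] for k in np.unique(a)]); E=E[np.hypot(*(E-c).T)>.016]; c,R=circ(E); 
print(c,R,len(E))
# top view shoulder
t=load('top0'); v,u=np.mgrid[214:256,428:468]; P=world(t,u.ravel(),v.ravel())
for lo,hi in [(.036,.044),(.076,.084),(.084,.095)]:
    m=(P[:,2]>lo)&(P[:,2]<hi)&(np.hypot(P[:,0]-.508,P[:,1]+.214)<.04); print(m.sum(),P[m].min(0),P[m].max(0),P[m].mean(0))
# port in wrist
E
```

```text
[[-0.001 -0.966 -0.258  0.07 ]
 [ 1.    -0.002  0.     0.   ]
 [-0.001 -0.258  0.966 -0.133]
 [ 0.     0.     0.     1.   ]] 65.70646984690485 321.5290735505764 235.85141748559462 [ 0.50738151 -0.21409998  0.25118426] [ 1.79985496e+02 -5.14340868e-02 -1.71379703e+02]
-0.01 2106 [ 0.4814 -0.2547 -0.0033] [ 0.5542 -0.1836  0.0021] [ 0.5165 -0.2185 -0.0006]
0.03 657 [ 0.4903 -0.2414  0.0338] [ 0.5272 -0.202   0.0427] [ 0.5042 -0.222   0.0396]
0.044 175 [ 0.498  -0.2331  0.0441] [ 0.5083 -0.2105  0.0759] [ 0.5008 -0.222   0.0603]
0.076 537 [ 0.4987 -0.2328  0.076 ] [ 0.5225 -0.21    0.0832] [ 0.5099 -0.2215  0.0794]
0.084 67 [ 0.5067 -0.2248  0.084 ] [ 0.5142 -0.2185  0.0894] [ 0.5102 -0.2216  0.0874]
[ 0.51045814 -0.22170374] 0.020019256229593364 15
200 [ 0.49329117 -0.24194936  0.03617443] [ 0.5323839  -0.20153731  0.04304192] [ 0.51113901 -0.21707773  0.03959724]
134 [ 0.50104875 -0.23312979  0.07602685] [ 0.52347919 -0.20959659  0.08345292] [ 0.51250494 -0.22103422  0.07962393]
20 [ 0.50910969 -0.22426867  0.08472895] [ 0.51584002 -0.21771414  0.09105049] [ 0.51261175 -0.22130799  0.08774026]
```

To row units: 0.181 m is 0.3017, 0.16 m is 0.2667.

```bash
python3 -m pendant '[-0.0033,-0.0133,0,0,0.06,-0.0033,-0.0133,0.1,0,0.06,-0.0033,-0.0133,0.2,0,0.06,-0.0033,-0.0133,0.2667,0,0.06,-0.0033,-0.0133,0.3017,0,0.06,-0.0033,-0.0133,0.3017,0,0.06]'; python3 -m pendant '[0,0,0,0,0.06,0,0,0,0,0.015,0,0,0,0,0.015,0,0,0,0,0.015,0,0,0,0,0.015]'
```

```text
clock: 2.15
tool_pos: [0.5092, -0.2233, 0.0689]
orientation: [180.0, -0.2, -171.6]
force: [0.6, 0.9, -0.0]
opening: 0.0598
gripper_force: 0.0
clock: 2.78
tool_pos: [0.5109, -0.2219, 0.0708]
orientation: [-180.0, 0.0, -171.4]
force: [-0.1, -0.8, -0.8]
opening: 0.0251
gripper_force: 0.0
```

To row units: 0.0004 m is 0.0007.

```bash
python3 -m pendant '[0,0,0,0,0.015,0,0,0.0007,0,0.015]'; python3 -m pendant '[0.0075,0,-0.0007,0,0.015,0.015,0,-0.0015,0,0.015,0.0233,0,-0.002,0,0.015,0.0233,0,-0.002,0,0.015]'
python3 - <<'E'
from h import *
s=snap('wrist','w2')
cv2.imwrite('pics/w2c.png',cv2.resize(s['frame'][200:380,200:440,::-1],(800,600),interpolation=cv2.INTER_CUBIC))
E
```

```text
clock: 3.02
tool_pos: [0.511, -0.222, 0.0707]
orientation: [-180.0, 0.0, -171.4]
force: [-2.1, 2.0, 9.1]
opening: 0.0234
gripper_force: 30.0
clock: 3.52
tool_pos: [0.4962, -0.2241, 0.0712]
orientation: [180.0, -0.0, -171.5]
force: [-0.5, 0.3, -0.6]
opening: 0.0234
gripper_force: 30.0
```

View pics/w2c.png

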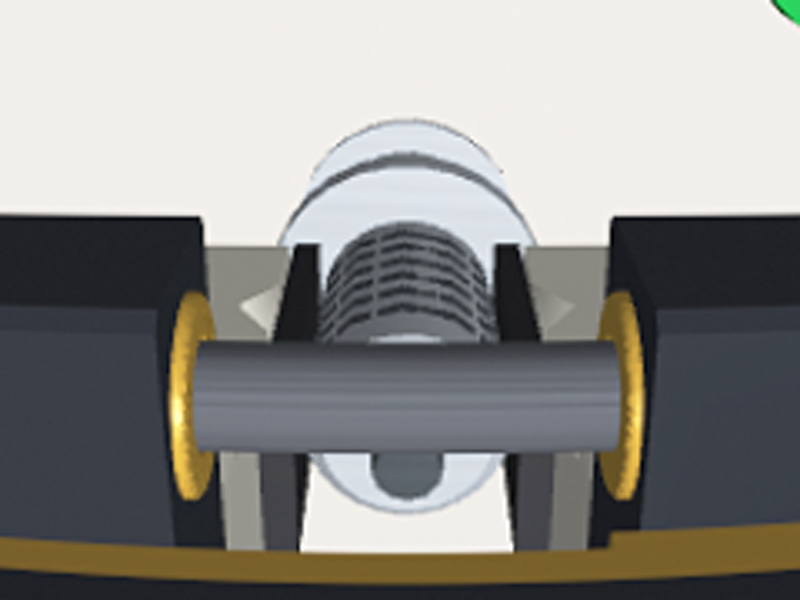

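The crop shows the coupler between the pads, shoulder at about (410,190), stub (407,475). I'll fit its model to the depth to get the tilt.

```bash
cat >> h.py <<'E'
from scipy.optimize import least_squares
PR=np.array([[.014,0],[.018,.007],[.018,.009],[.013,.009],[.013,.034],[.020,.034],[.020,.040],[.012,.040],[.012,.080],[.004,.080],[.004,.088],[0,.088]])
def dist(r,a):
    d=[]
    for p,q in zip(PR[:-1],PR[1:]):
        e=q-p; t=np.clip(((r-p[0])*e[0]+(a-p[1])*e[1])/(e@e),0,1); d.append(np.hypot(r-p[0]-t*e[0],a-p[1]-t*e[1]))
    return np.min(d,0)
def fit(s,box=(200,300,285,358),g0=(0.,10.)):
    """coupler in tool frame: x offset, y, z of the point 60mm above mouth; tilt (deg, top toward tool +x), side tilt (top toward +y)"""
    v0,v1,u0,u1=box; v,u=np.mgrid[v0:v1,u0:u1]; P=world(s,u.ravel(),v.ravel())
    Rt=Ro.from_euler('xyz',s['ori'],degrees=True).as_matrix(); Q=(P-s['tp'])@Rt
    m=(abs(Q[:,1])<.021)&(P[:,2]>.003+np.min(P[:,2]))&(s['z_map'][v.ravel(),u.ravel()]>0.03)&(Q[:,2]<.09)&(abs(Q[:,0])<.06)&(Q[:,2]>-.03)
    m&=~((abs(Q[:,1])>.0112)&(Q[:,2]<.026)); Q=Q[m]
    def res(p):
        a=np.radians(p[3:5]*100); ax=np.array([np.tan(a[0]),np.tan(a[1]),-1]); ax/=np.linalg.norm(ax)
        d=Q-p[:3]; t=d@ax; return dist(np.linalg.norm(d-np.outer(t,ax),axis=1),t+.06)
    b=min((least_squares(res,[0,0,.01,g/100,0],loss='soft_l1',f_scale=.0007,x_scale=.01) for g in (0,10,20,30)),key=lambda r:r.cost)
    print('n',len(Q),'xyz',b.x[:3].round(4),'tilt',(b.x[3:]*100).round(1),'med res',np.median(res(b.x)).round(5)); return b.x
E
python3 -c "
from h import *
fit(load('w2'))"
```

```text
n 4476 xyz [0.0005 0.0003 0.0133] tilt [-7.3  0.1] med res 0.00121
```

```bash
sed -i 's/(P\[:,2\]>.003+np.min(P\[:,2\]))/(P[:,2]>zmin)/; s/g0=(0.,10.)/zmin=.006/' h.py
python3 -c "
from h import *
s=load('w2'); fit(s); fit(s,(230,300,296,348))
v,u=np.mgrid[225:305:8,322:323]; P=world(s,u.ravel(),v.ravel()); Rt=Ro.from_euler('xyz',s['ori'],degrees=True).as_matrix(); print(np.c_[v.ravel(),(P-s['tp'])@Rt,P[:,2]].round(4))"
```

```text
n 3403 xyz [0.0001 0.0003 0.011 ] tilt [ 0.1 -0. ] med res 0.00024
n 3078 xyz [0.0001 0.0003 0.011 ] tilt [ 0. -0.] med res 0.00023
[[ 2.25e+02  2.18e-02  6.00e-04  7.28e-02 -1.60e-03]
 [ 2.33e+02  1.73e-02  6.00e-04  7.22e-02 -9.00e-04]
 [ 2.41e+02  1.51e-02  6.00e-04  6.31e-02  8.20e-03]
 [ 2.49e+02  2.01e-02  5.00e-04  3.18e-02  3.94e-02]
 [ 2.57e+02  1.61e-02  5.00e-04  3.20e-02  3.92e-02]
 [ 2.65e+02  1.27e-02  5.00e-04  3.06e-02  4.06e-02]
 [ 2.73e+02  1.21e-02  5.00e-04  2.16e-02  4.97e-02]
 [ 2.81e+02  1.22e-02  5.00e-04  1.19e-02  5.93e-02]
 [ 2.89e+02  1.18e-02  5.00e-04  4.10e-03  6.71e-02]
 [ 2.97e+02  1.22e-02  4.00e-04 -4.50e-03  7.57e-02]]
```

The fit is good (0.2 mm): the coupler slid on the table and is still upright, tilt 0°. The tool cannot tilt, so the nipple itself must pivot the coupler about the closing line. I'll lift, carry it over to the port and measure the nipple from the wrist.

To row units: 0.282 m is 0.47, -0.18 m is -0.3.

```bash
python3 -m pendant '[0,0,-0.1,0,0.015,0,0,-0.2,0,0.015,0,0,-0.3,0,0.015,-0.01,0.0833,-0.3,0,0.015,-0.02,0.1833,-0.3,0,0.015,-0.0333,0.2833,-0.3,0,0.015,-0.0433,0.3833,-0.3,0,0.015,-0.0517,0.47,-0.3,0,0.015]'; python3 -m pendant '[0,0,0,0,0.015,0,0,0,0,0.015,0,0,0,0,0.015]'
python3 - <<'E'
from h import *
s=snap('wrist','w3'); print(s['tp'],s['ori']); fit(s,(225,300,290,355),zmin=.12)
cv2.imwrite('pics/w3c.png',cv2.resize(s['frame'][130:280,220:420,::-1],(800,600),interpolation=cv2.INTER_CUBIC))
E
```

```text
clock: 4.58
tool_pos: [0.4852, 0.0615, 0.2516]
orientation: [180.0, 0.0, -171.4]
force: [1.2, 0.1, -0.8]
opening: 0.0234
gripper_force: 30.0
clock: 4.95
tool_pos: [0.4856, 0.0585, 0.2513]
orientation: [-180.0, -0.0, -171.5]
force: [0.4, 0.2, -0.3]
opening: 0.0232
gripper_force: 30.0Traceback (most recent call last):
  File "<stdin>", line 2, in <module>
KeyError: 'tp'
```

```bash

python3 - <<'E'
from h import *
s=load('w3'); print(s['tp'],s['ori']); fit(s,(225,300,290,355),zmin=.12)
cv2.imwrite('pics/w3c.png',cv2.resize(s['frame'][130:280,220:420,::-1],(800,600),interpolation=cv2.INTER_CUBIC))
E
```

```text
[0.48560569 0.0585046  0.25127792] [-1.79991224e+02 -1.36080262e-02 -1.71511915e+02]
n 3325 xyz [0.0001 0.0002 0.011 ] tilt [ 0.1 -0.1] med res 0.00024
```

View pics/w3c.png

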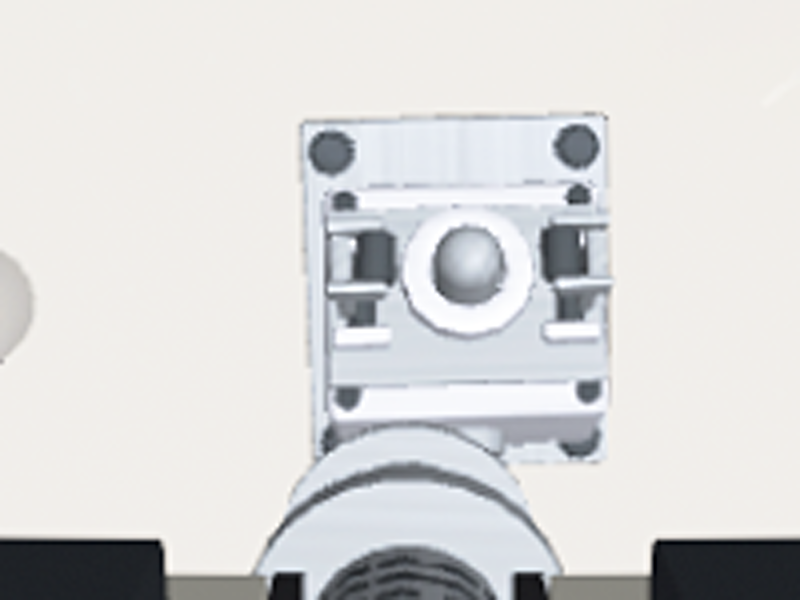

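Wrist crop: nipple tip (470,258), sleeve ring centred (468,270), rollers (375,255)/(563,255), front screws (332,152)/(576,147). Coupler still upright in the grip.

```bash
cat > nip.py <<'E'
from h import *
s=load('w3'); Rt=Ro.from_euler('xyz',s['ori'],degrees=True).as_matrix()
tool=lambda P:(P-s['tp'])@Rt
px=lambda a,b:(220+np.asarray(a)/4.,130+np.asarray(b)/4.)
S=world(s,*px([332,576],[152,147])); d=S[0]-S[1]; print('front screws',S.round(4)); 
yaw=np.degrees(np.arctan2(-d[0],d[1])); yaw=(yaw+90)%180-90; print('yaw from screws',yaw)
v,u=np.mgrid[178:222,314:360]; v=v.ravel();u=u.ravel();P=world(s,u,v)
def sol(p,full=False):  # p: foot x,y, yaw ; model nipple frame
    a=np.radians(p[2]); n=np.array([-np.cos(a)*np.sin(.43633),-np.sin(a)*np.sin(.43633),np.cos(.43633)]); return n
def res(p):
    n=sol(p); D=P-np.array([p[0],p[1],.064+p[3]]); t=D@n; r=np.linalg.norm(D-np.outer(t,n),axis=1)
    # profile: sleeve side r14 up to 22, annulus to r7, nipple side to ~30, tip
    d1=np.hypot(r-.014,np.clip(t-.022,0,None)+np.clip(.012-t,0,None)); d2=np.hypot(t-.022,np.clip(r-.014,0,None)+np.clip(.0085-r,0,None)); d3=np.hypot(r-.007,np.clip(t-.030,0,None)+np.clip(.022-t,0,None)); d4=np.hypot(t-.036,np.clip(r-.003,0,None))
    return np.min([d1,d2,d3,d4],0)
m=(P[:,2]>.074); P=P[m]
b=least_squares(lambda p:res([p[0],p[1],p[2]*100,p[3]]),[.475,.062,.08,0],loss='soft_l1',f_scale=.0005,x_scale=.01)
p=b.x*[1,1,100,1]; n=sol(p); foot=np.array([p[0],p[1],.064+p[3]])
print('foot',foot.round(4),'yaw',p[2],'n',n.round(4),'med',np.median(res(p)).round(5),len(P))
print('tool frame foot',tool(foot).round(4),'n',(n@Rt).round(4),'tip',tool(foot+.036*n).round(4))
D=P-foot; t=D@n; r=np.linalg.norm(D-np.outer(t,n),axis=1)
for k in range(0,12): 
    q=(r>k*.001)&(r<=(k+1)*.001); print(k,q.sum(),np.median(t[q]).round(4) if q.sum() else '',end=' | ')
E
python3 nip.py
```

```text
front screws [[0.4475 0.0345 0.0121]
 [0.437  0.0946 0.0135]]
yaw from screws 9.911612760559308
foot [0.4697 0.0691 0.0637] yaw 9.318007982476278 n [-0.417  -0.0684  0.9063] med 0.00076 1082
tool frame foot [0.0141 0.0128 0.1876] n [ 0.4228 -0.0063 -0.9062] tip [0.0293 0.0126 0.1549]
0 6 0.0357 | 1 12 0.0367 | 2 25 0.0362 | 3 37 0.0354 | 4 37 0.0347 | 5 50 0.0335 | 6 96 0.0291 | 7 38 0.0216 | 8 58 0.0217 | 9 81 0.0219 | 10 95 0.0219 | 11 100 0.022 |
```

Nipple fit is good: foot (0.4697,0.0691,0.0637), yaw ≈9.5°. Now I go just over the tip, then insert about 4 mm.

To row units: 0.078 m is 0.13, 0.04 m is 0.0667, -1 degrees is -0.0056.

```bash
python3 -m pendant '[0.05,0.0208,0,-0.0056,0.015,0.05,0.0208,0.0667,-0.0056,0.015,0.05,0.0208,0.13,-0.0056,0.015,0.05,0.0208,0.13,-0.0056,0.015,0.05,0.0208,0.13,-0.0056,0.015]'; python3 -m pendant '[0,0,0.005,0,0.015,0,0,0.01,0,0.015,0,0,0.0167,0,0.015,0,0,0.0167,0,0.015]'; python3 -c "
from h import *
s=snap('wrist','w4'); cv2.imwrite('pics/w4c.png',cv2.resize(s['frame'][180:300,240:400,::-1],(800,600),interpolation=cv2.INTER_CUBIC))
s=load('w4'); print(s['tp'],s['ori']); fit(s,(225,300,290,355),zmin=.105)"
```

```text
clock: 5.62
tool_pos: [0.455, 0.067, 0.1747]
orientation: [-180.0, 0.1, -170.5]
force: [1.6, 0.5, -0.7]
opening: 0.0231
gripper_force: 30.0
clock: 6.12
tool_pos: [0.4547, 0.0673, 0.1635]
orientation: [-180.0, 0.1, -170.4]
force: [2.7, -0.8, -1.1]
opening: 0.023
gripper_force: 30.0
[0.4546561  0.06731984 0.16354246] [-1.79985982e+02  6.19301957e-02 -1.70417510e+02]
n 2774 xyz [0.0001 0.0002 0.011 ] tilt [ 0.4 -0. ] med res 0.00022
```

View pics/w4c.png

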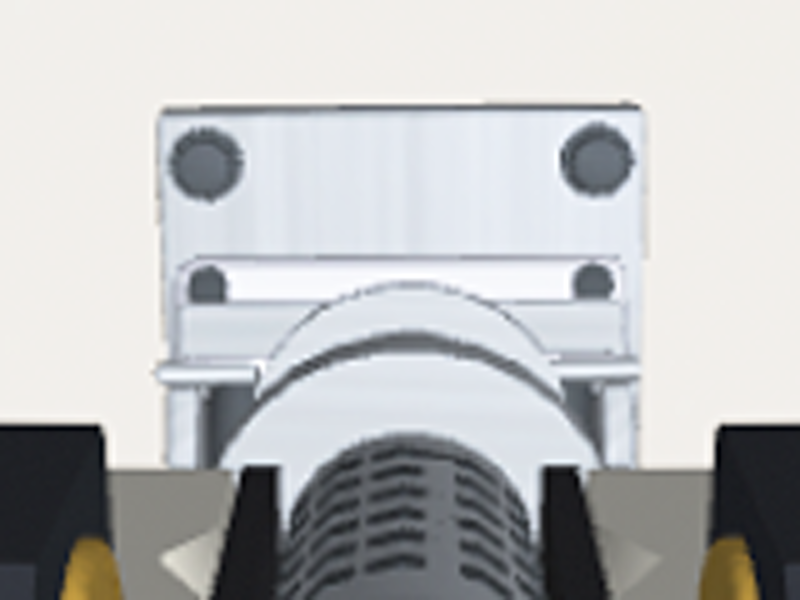

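To row units: 0.0133 m is 0.0222, -0.0005 m is -0.0008.

```bash
python3 -m pendant '[0.0058,-0.0005,0.0002,0,0.015,0.0113,-0.0008,0.0007,0,0.015,0.0167,-0.0008,0.0013,0,0.015,0.0222,-0.0008,0.0023,0,0.015,0.0222,-0.0008,0.0023,0,0.015]'; python3 -c "
from h import *
s=snap('wrist','w5'); s=load('w5'); print(s['tp'],s['ori']); fit(s,(215,300,290,355),zmin=.105)"
```

```text
clock: 6.8
tool_pos: [0.443, 0.0655, 0.1632]
orientation: [179.9, 0.3, -170.4]
force: [6.1, -0.6, 2.3]
opening: 0.0237
gripper_force: 30.0
[0.44298735 0.06548623 0.16320622] [ 179.94824688    0.27459243 -170.38656112]
n 2117 xyz [-0.0019  0.0003  0.011 ] tilt [8.1 0. ] med res 0.00023
```

It pivots: 8° with a 6 N side force. Continuing the arc.

To row units: 0.0138 m is 0.023, 0.0105 m is 0.0175.

```bash
python3 -m pendant '[0.0058,0,0.0017,0,0.015,0.0117,0,0.0033,0,0.015,0.0175,0,0.0053,0,0.015,0.023,0,0.0077,0,0.015,0.023,0,0.008,0,0.015]'; python3 -c "
from h import *
s=snap('wrist','w6'); s=load('w6'); print(s['tp'],s['ori']); fit(s,(205,300,290,355),zmin=.105)"
```

```text
clock: 7.48
tool_pos: [0.4291, 0.0631, 0.1584]
orientation: [180.0, 0.2, -170.4]
force: [4.4, 0.0, 5.4]
opening: 0.0234
gripper_force: 30.0
[0.42913481 0.06310117 0.15841283] [ 179.95466343    0.23638785 -170.38819369]
n 1269 xyz [-0.0048  0.0002  0.0108] tilt [18.6  0.4] med res 0.00033
```

To row units: 0.0085 m is 0.0142, 0.006 m is 0.01.

```bash
python3 -m pendant '[0.005,0,0.0017,0,0.015,0.01,0,0.0033,0,0.015,0.0142,0,0.005,0,0.015,0.0142,0,0.005,0,0.015]'; python3 -c "
from h import *
s=snap('wrist','w7'); s=load('w7'); print(s['tp'],s['ori']); fit(s,(195,300,290,355),zmin=.105);fit(s,(195,270,290,355),zmin=.095)"
```

```text
clock: 8.02
tool_pos: [0.4193, 0.0611, 0.1543]
orientation: [180.0, 0.0, -170.4]
force: [3.5, -0.1, 1.8]
opening: 0.0233
gripper_force: 30.0
[0.41932023 0.06111369 0.15429977] [ 1.79981407e+02  3.64127895e-02 -1.70434387e+02]
n 768 xyz [-0.006  -0.0002  0.0118] tilt [22.3  0.2] med res 0.00041
n 0 xyz [0.   0.   0.01] tilt [0. 0.] med res nan
  return _methods._mean(a, axis=axis, dtype=dtype,
  ret = ret.dtype.type(ret / rcount)
```

```bash
python3 -c "
from h import *
a=snap('scene','s8'); b=snap('wrist','w8')
A=cv2.resize(a['frame'][215:340,225:350,::-1],(400,400),interpolation=cv2.INTER_CUBIC)
B=cv2.resize(b['frame'][180:305,258:383,::-1],(400,400),interpolation=cv2.INTER_CUBIC)
cv2.imwrite('pics/c8.png',np.hstack([A,B]))"
```

View pics/c8.png

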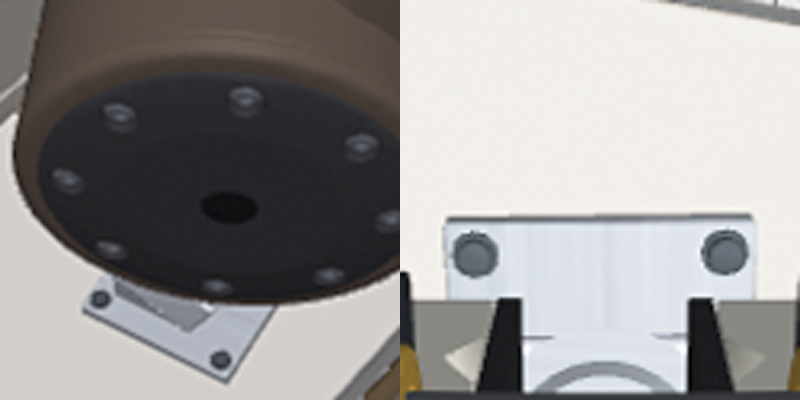

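Left: arm hides the port from the scene camera. Right: plate screws (475,253)/(725,253), flange and gap arc at (605,370). Few coupler pixels remain, so I'll check the depth profile along the centre column.

```bash
python3 -c "
from h import *
for f in ['w6','w8']:
  s=load(f)
  v=np.arange(262,310,2); u=np.full_like(v,322); P=world(s,u,v); Rt=Ro.from_euler('xyz',s['ori'],degrees=True).as_matrix(); print(f,s['tp'].round(4)); print(np.c_[v,((P-s['tp'])@Rt*1000)[:,[0,2]],P[:,2]*1000].round(1).tolist())
print((s['z_map']==0).sum())
"
```

```text
w6 [0.4291 0.0631 0.1584]
[[262.0, -27.2, 150.7, 7.9], [264.0, -29.1, 151.1, 7.5], [266.0, -31.3, 152.4, 6.1], [268.0, -32.6, 151.2, 7.3], [270.0, -17.6, 105.9, 52.6], [272.0, 6.9, 36.6, 121.8], [274.0, 6.2, 35.9, 122.5], [276.0, 5.0, 36.1, 122.3], [278.0, 4.2, 35.4, 123.0], [280.0, 3.7, 34.2, 124.2], [282.0, 2.7, 34.0, 124.4], [284.0, 1.3, 34.8, 123.6], [286.0, 1.4, 32.1, 126.4], [288.0, 2.1, 28.1, 130.3], [290.0, 5.9, 16.9, 141.5], [292.0, 10.2, 4.9, 153.5], [294.0, 12.3, -1.9, 160.3], [296.0, 12.1, -3.2, 161.6], [298.0, 11.9, -4.8, 163.1], [300.0, 11.3, -5.3, 163.6], [302.0, 33.1, -53.5, 211.8], [304.0, 32.6, -53.5, 211.8], [306.0, 32.7, -54.7, 213.0], [308.0, 32.7, -55.8, 214.1]]
w8 [0.4193 0.0611 0.1543]
[[262.0, -25.7, 146.1, 8.2], [264.0, -27.8, 147.4, 6.9], [266.0, -29.3, 147.0, 7.4], [268.0, -31.0, 146.8, 7.5], [270.0, -32.3, 145.9, 8.4], [272.0, -34.6, 147.3, 7.0], [274.0, -35.8, 146.1, 8.3], [276.0, -37.8, 146.7, 7.6], [278.0, -38.9, 145.2, 9.1], [280.0, -41.1, 146.3, 8.0], [282.0, 1.3, 37.5, 116.8], [284.0, 0.7, 36.4, 117.9], [286.0, -0.3, 36.2, 118.1], [288.0, -1.1, 35.6, 118.7], [290.0, -1.8, 34.6, 119.7], [292.0, -3.4, 35.9, 118.4], [294.0, 11.6, -0.4, 154.7], [296.0, 12.1, -3.4, 157.7], [298.0, 11.0, -2.8, 157.1], [300.0, 10.4, -3.2, 157.5], [302.0, 33.2, -53.6, 207.9], [304.0, 32.7, -53.7, 208.0], [306.0, 33.4, -56.2, 210.5], [308.0, 32.3, -54.9, 209.2]]
15844
```

Edge geometry (shoulder front edge to neck top edge) gives tilt ≈25–26°, so it is aligned. I'll recentre about 3 mm across the axis, then descend along the nipple axis in steps.

Units first: shifts go in shares of 0.6 m and turns go in shares of 180 degrees. So -0.0027 m is -0.0045, -0.0013 m is -0.0022.

```bash
python3 -m pendant '[-0.0045,0,-0.0022,0,0.015,-0.0045,0,-0.0022,0,0.015]'; python3 -m pendant '[-0.0013,0,0.003,0,0.015,-0.0028,0,0.006,0,0.015,-0.0042,0,0.009,0,0.015,-0.0042,0,0.009,0,0.015]'; cat > chk.py <<'E'
import sys
from h import *
f=sys.argv[1]; snap('wrist',f); s=load(f); o=status.get_obs(); Rt=Ro.from_euler('xyz',s['ori'],degrees=True).as_matrix()
v=np.arange(262,302); best=[]
Q=[]
for u in (319,320,321,322,323,324):
    P=world(s,np.full_like(v,u),v); q=(P-s['tp'])@Rt*1000; Q.append(q[:,[0,2]])
Q=np.median(Q,0); k=np.where(Q[:,1]<60)[0]; k=k[k>=k[0]]
e1=Q[k[0]+1]; j=np.where((Q[:,1]<8)&(Q[:,1]>-30))[0]
print('shoulder edge',e1.round(1),'upper',Q[j[:6]].round(1).tolist())
for q in Q[j[:4]]:
    d=q-e1; 
top=Q[j]; i=(top[:,0]*.9-top[:,1]*.4).argmax(); d=top[i]-e1; phi=np.degrees(np.arctan2(d[0],-d[1]))+11.3
a=np.radians(phi); ax=np.array([np.sin(a),-np.cos(a)]); pe=np.array([np.cos(a),np.sin(a)]); M=e1-20*pe-40*ax
foot=np.array([.4697,.0691,.0637]); ft=(foot-s['tp'])@Rt*1000; ft=ft[[0,2]]; n=np.array([.4226,-.9063]); w=M-ft
print('phi',phi.round(1),'len',np.hypot(*d).round(1),'mouth t',(w@n).round(1),'perp',(w@[.9063,.4226]).round(1),'F',(o['force']@Rt).round(1),'tp',s['tp'].round(4),'grip',o['gripper_force'])
E
python3 chk.py w9
```

```text
clock: 8.43
tool_pos: [0.4209, 0.061, 0.155]
orientation: [-180.0, -0.1, -170.5]
force: [1.1, 0.3, 0.4]
opening: 0.0234
gripper_force: 30.0
clock: 8.93
tool_pos: [0.424, 0.0615, 0.1501]
orientation: [-180.0, -0.0, -170.4]
force: [0.4, -1.5, 2.5]
opening: 0.023
gripper_force: 30.0
shoulder edge [ 1.3 36.2] upper [[12.3, -0.9], [12.1, -1.3], [11.9, -2.0], [11.9, -2.8], [11.7, -3.3], [11.3, -3.5]]
phi 26.0 len 40.9 mouth t 25.9 perp 1.3 F [ 0.8 -0.6 -3.7] tp [0.424  0.0615 0.1501] grip 30.001717507839203
```

To row units: 0.0043 m is 0.0072, 0.0028 m is 0.0047.

```bash
python3 -m pendant '[-0.002,0,0.002,0,0.015,-0.0032,0,0.0047,0,0.015,-0.0043,0,0.0072,0,0.015,-0.0043,0,0.0072,0,0.015]'; python3 chk.py w10
```

```text
clock: 9.48
tool_pos: [0.4266, 0.062, 0.1457]
orientation: [-180.0, -0.0, -170.4]
force: [0.6, -0.9, 3.9]
opening: 0.023
gripper_force: 30.0
shoulder edge [ 1.6 36.8] upper [[12.2, -0.7], [12.2, -1.6], [11.9, -2.0], [12.0, -3.0], [11.5, -3.0], [11.4, -3.7]]
phi 25.9 len 41.2 mouth t 20.3 perp 1.4 F [ 1.  -2.1 -3.8] tp [0.4266 0.062  0.1457] grip 30.001225769519806
```

To row units: 0.005 m is 0.0083, 0.0032 m is 0.0053.

```bash
python3 -m pendant '[-0.0013,0,0.003,0,0.015,-0.0025,0,0.0053,0,0.015,-0.0038,0,0.0083,0,0.015,-0.0038,0,0.0083,0,0.015]'; python3 chk.py w11
```

```text
clock: 10.02
tool_pos: [0.429, 0.0624, 0.1409]
orientation: [-180.0, -0.0, -170.4]
force: [-1.0, -0.8, 6.5]
opening: 0.0231
gripper_force: 30.0
shoulder edge [ 1.7 36.6] upper [[12.3, -1.1], [12.1, -1.5], [11.9, -1.9], [11.7, -2.3], [11.2, -2.3], [11.4, -3.5]]
phi 24.9 len 41.3 mouth t 14.9 perp 1.9 F [ 1.2  0.1 -7.2] tp [0.429  0.0624 0.1409] grip 30.00254899263382
```

To row units: 0.001 m is 0.0017, -0.0005 m is -0.0008.

```bash
for i in 1 ; do python3 -m pendant '[-0.0008,0,0.0017,0,0.015,-0.0008,0,0.0017,0,0.015]' | grep -E "tool_pos|^force"; python3 -m pendant '[-0.0008,0,0.0017,0,0.015,-0.0008,0,0.0017,0,0.015]'| grep -E "tool_pos|^force"; python3 -m pendant '[-0.0008,0,0.0017,0,0.015,-0.0008,0,0.0017,0,0.015]'| grep -E "tool_pos|^force"; done; python3 chk.py w12
```

```text
tool_pos: [0.4294, 0.0625, 0.14]
force: [-2.9, -0.9, 7.6]
tool_pos: [0.4299, 0.0626, 0.139]
force: [-2.5, -0.9, 9.6]
tool_pos: [0.4303, 0.0626, 0.1381]
force: [-2.3, -0.1, 10.0]
shoulder edge [ 1.8 36.3] upper [[12.0, -0.2], [12.2, -1.7], [11.8, -1.6], [11.7, -2.4], [11.7, -3.3], [11.3, -3.3]]
phi 25.3 len 40.7 mouth t 12.3 perp 1.5 F [ 3.  -0.5 -9.4] tp [0.4303 0.0626 0.1381] grip 30.003510117530823
```

To row units: 0.0014 m is 0.0023, 0.0007 m is 0.0012.

```bash
python3 -m pendant '[-0.0007,0,0.0012,0,0.015,-0.001,0,0.0023,0,0.015,-0.001,0,0.0023,0,0.015,-0.001,0,0.0023,0,0.015]'; python3 chk.py w13; python3 -c "
from h import *
a=load('w13')['frame']; b=snap('top','t13')['frame']
A=cv2.resize(a[225:315,260:380,::-1],(560,420),interpolation=cv2.INTER_CUBIC)
B=cv2.resize(b[200:290,250:300,::-1],(233,420),interpolation=cv2.INTER_CUBIC)
cv2.imwrite('pics/c13.png',np.hstack([A,B]))"
```

```text
clock: 11.38
tool_pos: [0.431, 0.0627, 0.1368]
orientation: [-180.0, -0.0, -170.4]
force: [-2.8, -0.6, 11.4]
opening: 0.023
gripper_force: 30.0
shoulder edge [ 1.7 36.5] upper [[12.3, -1.0], [11.8, -0.7], [12.1, -2.3], [11.6, -2.1], [11.5, -3.0], [11.5, -3.8]]
phi 24.9 len 41.4 mouth t 10.5 perp 1.7 F [  4.4  -0.4 -11.1] tp [0.431  0.0627 0.1368] grip 30.003704130649567
```

View pics/c13.png

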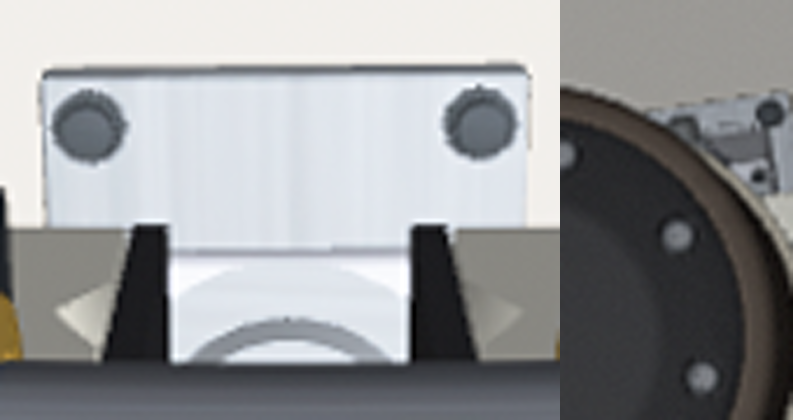

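The wrist view hides the arms (only shoulder and neck rim at (285,330); the top view is blocked too). I'll confirm the latch with a gentle pull-back along the axis and watch for a pull force.

To row units: -0.0058 m is -0.0097, -0.0045 m is -0.0075.

```bash
python3 -m pendant '[0.0017,0,-0.0037,0,0.015,0.0033,0,-0.0075,0,0.015,0.0045,0,-0.0097,0,0.015,0.0045,0,-0.0097,0,0.015]'| grep -E "tool_pos|^force"; python3 -m pendant '[0.0007,0,-0.0015,0,0.015,0.0007,0,-0.0015,0,0.015]' | grep -E "tool_pos|^force"; python3 -m pendant '[0.0007,0,-0.0015,0,0.015,0.0007,0,-0.0015,0,0.015]' | grep -E "tool_pos|^force"; python3 chk.py w14
```

```text
tool_pos: [0.4283, 0.0623, 0.1423]
force: [-1.0, -0.9, 7.4]
tool_pos: [0.4281, 0.0624, 0.1428]
force: [3.0, -1.4, -1.6]
tool_pos: [0.4279, 0.0625, 0.1431]
force: [7.6, -0.9, -11.6]
shoulder edge [ 1.7 36.6] upper [[12.1, -0.5], [12.0, -1.2], [11.7, -1.6], [11.7, -2.4], [11.7, -3.3], [11.2, -3.2]]
phi 25.4 len 41.1 mouth t 17.6 perp 1.5 F [-8.1 -1.5 11.9] tp [0.4279 0.0625 0.1431] grip 29.982537925243378
```

Latched: at 17.6 mm it pulls back with 12 N. Now I push down again, about 5.5 mm past the latched position, and hold.

To row units: 0.007 m is 0.0117, -0.0032 m is -0.0053.

```bash
python3 -m pendant '[-0.0013,0,0.003,0,0.015,-0.003,0,0.0067,0,0.015,-0.0045,0,0.0098,0,0.015,-0.0053,0,0.0117,0,0.015,-0.0053,0,0.0117,0,0.015,-0.0053,0,0.0117,0,0.015,-0.0053,0,0.0117,0,0.015]'; python3 chk.py w15
```

```text
clock: 13.4
tool_pos: [0.4306, 0.0627, 0.1376]
orientation: [-180.0, -0.0, -170.4]
force: [-1.9, -1.1, 9.0]
opening: 0.0232
gripper_force: 30.0
shoulder edge [ 1.7 36.4] upper [[12.4, -1.1], [12.1, -1.5], [11.9, -1.9], [11.7, -2.4], [11.5, -3.0], [11.6, -4.1]]
phi 25.0 len 41.7 mouth t 11.4 perp 1.7 F [ 3.2 -0.7 -9.5] tp [0.4306 0.0627 0.1376] grip 30.003126561641693
```

```bash
python3 -c "
from plant import job
print(job.close_job())"
```

```text
the job is handed in; nothing more can be done
None
```

The coupler is snapped onto the nipple and pushed about 5.8 mm past the latched position with about 10 N. I handed the job in with the arm still gripping (30 N, the pendant's fixed grip force) and holding it down. The cameras could not see the roller arms, so I confirmed the latch by a short pull-back, which met about 12 N. I did not check the vials again at the end.

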